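Lock the door-stop stud in the swab shelf's T-slot

TASK

Fit the door stop on the swab shelf: take the T-headed stud out of its little block, drop its head into the wide window of the rail's slot, slide it along the slot towards the frosted door until you feel it meet the hidden stop, and there turn it a quarter turn clockwise (seen from above) so that it locks, with its collar down on the rail and its handle across the slot. Do not force it against the rail at any time, leave the door and the things on the shelf where they are, and let go of the stud at the end.

Things in the scene. Friction and masses are not known exactly. Their poses are not given: they have to be found in the camera images.
- shelf: low white MDF tray-like swab shelf, fixed, 240 (x) by 400 (y) by 62 mm high; origin at the centre of its underside, z up, y along the rail towards the frosted sliding door. An aluminium rail 42 mm wide is its front rim (at its x = -100 mm), upper face 62 mm above the table. Things up to 70 mm high stand in its open half behind the rail
- slot_window (a point): centre of the T-slot's drop-in window, level with the rail's upper face; axes as the shelf's (y along the slot, towards the door). Window 32 mm (y) by 13 mm (x); from it a slot 10 mm wide runs on in +y. Under the 6 mm lips is a channel 12 mm high, 13 mm wide. The rail does not give: more than 30 N between stud and shelf counts as forced
- slot_lock (a point): point on the slot's centre line, level with the rail's upper face, 100 mm in +y from slot_window. A hidden stop halts the stud when its axis is 40 mm or less before or past this point: it differs each time, feel for it. Only within about 1.5 mm of touching it can the head turn, clockwise seen from above, a quarter turn up to an end stop; elsewhere or the other way it jams
- stud_mid (a point): the stud, 60 g, 54 mm high, upright in its block at the start; this point is on its axis, 27 mm above its underside; z up, x along its handle. A white plastic handle bar 36 mm (x) by 12 mm (y) reaches from 26 to 54 mm above the stud's underside, parallel to the head. With the stud fully down in the slot this point is 11 mm above the rail's upper face
- stud: the same stud; origin at the centre of its underside. Steel head 26 mm (x) by 10 mm (y) by 7 mm high with trimmed corners; shank 7 mm thick; steel collar 22 mm across, 3 mm thick, underside 16 mm above the origin, which rests on the rail's upper face when the stud is fully down (the head can then rise 3 mm before it meets the lips); then a neck and the handle
- park: fixed white MDF block 60 (x) by 44 (y) by 16 mm high, in whose recess (31 by 15 mm, 8 mm deep) the stud's head stands at the start; origin at the centre of its underside
- door_lug (a point): top of the small lug on the frosted acrylic door, which reaches over the rail 5 mm above its upper face, at least 60 mm beyond the lock place; the door slides easily along the shelf's y and must stay where it is
- jar: open glass jar, 54 mm across, 58 mm high, standing in the open half of the shelf; origin under its centre; to be left alone
- denture_box: closed yellow plastic denture box, 65 by 75 by 36 mm, in the open half of the shelf; origin under its centre; to be left alone
- nail_brush: wooden nail brush, 40 by 85 by 36 mm, in the open half of the shelf; origin under its centre; to be left alone
- hair_clip: metal hair clip, 12 by 55 by 7 mm, in the open half of the shelf; origin under its centre; to be left alone
Not all that is in view belongs to the job. What is shaped like the stud but pink or yellow is not meant.

How it is judged (in metres and radians):
On the way, in this order (a step that is already met when the one before it is completed fails the run):
1. the stud's head is dropped through the window (within 6 mm along, 4 mm across, head below the lips), handle along the slot (z of stud_mid in the frame of slot_window below 0.0145 m and x of stud_mid in the frame of slot_window between -0.004 and 0.004 m and y of stud_mid in the frame of slot_window between -0.006 and 0.006 m and angle between the x axis of stud_mid and the y axis of slot_window, either way round below 0.3 rad), for 0.1 s.
2. the stud is slid along the slot, handle still along it, at least 45 mm towards the door (z of stud_mid in the frame of slot_window below 0.0155 m and y of stud_mid in the frame of slot_window above 0.045 m and angle between the x axis of stud_mid and the y axis of slot_window, either way round below 0.35 rad), for 0.1 s.
At the end, for the whole second after the job is handed in: The stud stands upright (within 0.15 rad) and still in the slot at the hidden lock place 55 to 145 mm from the window, its collar down on the rail (within about 2 mm), its handle across the slot (within 0.25 rad), released (angle between the x axis of stud_mid and the x axis of slot_window, either way round below 0.25 rad and z of stud_mid in the frame of slot_window between 0.006 and 0.0132 m and y of stud_mid in the frame of slot_window between 0.055 and 0.145 m and x of stud_mid in the frame of slot_window between -0.004 and 0.004 m and angle between stud_mid's own z axis and vertical below 0.15 rad and linear speed of stud below 0.02 m/s); the robot touches nothing.
It fails at once if the stud is forced against the shelf, its rail or stop with more than 30 N (contact force between stud and shelf above 30 N).
It fails at once if the door is shifted more than 10 mm (distance of door_lug from where it was at the start of the episode above 0.01 m).
It fails at once if a thing on the shelf is moved more than 15 mm (distance of any of jar, denture_box, nail_brush, hair_clip from where it was at the start of the episode above 0.015 m).
It also fails if it takes over 61 s, if anything falls off the work surface, if the arm or the gripper's body presses on something with over 40 N, if the wrist force passes 120 N, or if a joint passes its speed limit or range.

ROBOT

A 6-joint arm with a two-finger parallel gripper is mounted at the origin on the work surface. World frame = base frame: x ahead of the robot, y to its left, z up, the work surface at z = 0. Lengths are in mm, angles in rad, forces in N, time in s.
With the tool pointing down it reaches from about 275 to 750 mm from the base axis. Payload 10.2 kg.
Tool frame: the origin (TCP) lies between the finger pads; the fingertips stand 17 mm ahead of it and the grasp point (between the pads) lies 2 mm behind it; z points along the fingers, y is the line along which they close (so a half turn about z gives the same grasp; the last joint's range is limited). The gripper opens to 85 mm and grips with 20 to 120 N. Pads are 22 mm wide; open, the fingers measure 114 mm over their backs; the gripper's body (76 mm by 85 mm) begins 54 mm behind the grasp point. The pads swing forward as they close: fully open they stand 13 mm farther back than shut.
Start: joints at [0.991, 0.313, 1.498, -0, 1.331, -0.223], TCP at [183.384, 491.937, 248.294] pointing down, gripper open.
Joint ranges: [-2.94, 2.94], [-0.97, 2.17], [0.19, 2.56], [-1.23, 4.37], [0.02, 3.11], [-2.88, 2.88]. Speed limits (rad/s): [2.39, 2.39, 3.01, 3.14, 3.14, 3.14].

INTERFACE

Orientations are given as a unit quaternion [w, x, y, z].
In Python, from rig import * gives the robot as it stands.
- The arm moves only by the tool step_arm, never from a script. Its argument "commands" is text: rows parted by semicolons, each of 7 numbers parted by spaces: the opening, from 0 (shut) to 1 (fully open), then the shift along the tool's x, y, z in cm, then the turn, a rotation vector about the tool's x, y, z in rad. In form: hand x y z rx ry rz; .... A call has 1 to 20 rows; each row is the pose to reach, as a shift and turn from the pose commanded when the call began, along the tool's axes at that moment; what a row does not reach only later rows make up. A row lasts 1/12 s, in which the tool goes at most 41.7 mm and 7.16 degrees, less where a joint would pass 70% of its speed; a pose out of reach is approached as far as the arm can. A call with a gripper value outside its range is refused whole. The fingers move at their own pace and stop on an object; "newtons" is the grip in N (left out, the last holds). Time passes only in rows, so rows that repeat a pose let the fingers close. It gives the time, the measured TCP pose, the force, the opening and the grip force at its end, in the units of the state.
- sense(): the state, without advancing time (a new reading comes with each control period).
- capture(name): name is "scene" or "side" or "wrist"; returns the picture (384x512x3 uint8, red, green, blue); there is no depth.
- camera_model(name): a dict with "mtx" (3x3 intrinsics, pixels), "eye" and "rotation" of the camera in the world. Camera axes: x right, y down, z forward; pixel columns grow to the right and rows downward; lengths in mm; the calibration is good to about 2 mm. The wrist camera is an equidistant fisheye: a pixel r from the principal point sees the ray r / f radians off the axis. A picture is of the moment at which its call begins: read the wrist's pose just before it. camera_model takes no time and is no camera call; for the wrist camera it gives the pose at the moment of the call.
- finish_job(): hands the job in; it is judged then, once.
Trained networks look in the newest picture that a camera, given by its name, has taken for a name from the list of things; names that differ only in an ending like _2 or _b are one class to them, and where a whole thing is asked for, a point or a joint stands for the part that bears it (a point fixed in the world has none). Each returns a list of dicts, best first, with "score" (0 to 1); they miss things now and then, are a little off and sometimes report something else, mostly with a low value. They report only what shows in the picture. A call takes as long as a camera call. They do not tell look-alikes from the thing itself.
- search_frame(camera, label): "rect" ([centre column, centre row, width, height] in pixels, round what is visible of it).
- trace(camera, label): "mask" (384x512 bool, what is visible of it) and "rect" ([centre column, centre row, width, height] in pixels, round what is visible of it).
- spot_point(camera, label): "xy" ([column, row] in pixels: a listed point, or the origin of a listed thing).
The state is a dict: "time_s": time; "joints": joint angles; "dq": joint speeds; "tau": joint torques, N m; "eef_pos": TCP position; "ee_rot": TCP orientation; "force": force on the tool from outside, world axes, zero at the start; "wrist_torque": the same for the moment, N m; "grip_width": opening from 0.0 (shut) to 1.0 (fully open); "grip_force": force on a finger pad.
Only numpy, scipy, OpenCV 4.12 (cv2) and the standard library are available. Lean on these libraries where they do the work, as an engineer would, in place of code of your own. Each camera call takes 0.05 s, during which the arm holds its last target. There are 200 camera calls.

## Working session

There is one attempt and no reset: what is moved stays moved. The work goes in short steps, Python scripts to look and compute and a tool call to move; the robot and the scene stay as the last step left them, time stands still between calls to the robot, and variables do not carry over. Pictures are saved under pics/ and viewed, at most 10 in all, crops included, and the job is handed in when it is done.

Besides the shell and the picture viewer there is one more tool, called after "Request:" in YAML: its name, and indented under it one key for each argument. step_arm: Moves the arm, as the interface text tells. Its arguments: {"type":"object","properties":{"commands":{"type":"string"},"newtons":{"type":"number"}},"required":["commands"]}

```bash
mkdir -p pics; ls; cat > h.py <<'E'
from rig import *
import numpy as np, cv2
def ray(cam,uv,m=None):
    m=m or camera_model(cam); K=np.array(m["mtx"]);R=np.array(m["rotation"]);e=np.array(m["eye"])
    x=(uv[0]-K[0,2])/K[0,0]; y=(uv[1]-K[1,2])/K[1,1]
    if cam=="wrist":
        r=np.hypot(x,y); d=np.array([x,y,0])*(np.sin(r)/r if r>1e-9 else 1); d[2]=np.cos(r)
    else: d=np.array([x,y,1.])
    return e,R@(d/np.linalg.norm(d))
def at(cam,uv,z,m=None):
    e,d=ray(cam,uv,m); return e+d*(z-e[2])/d[2]
def save(name,fn):
    a=capture(name); cv2.imwrite("pics/"+fn,cv2.cvtColor(a,cv2.COLOR_RGB2BGR)); return a
def tri(a,b):
    A=np.zeros((3,3));v=np.zeros(3)
    for e,d in (a,b):
        P=np.eye(3)-np.outer(d,d);A+=P;v+=P@e
    return np.linalg.solve(A,v)
E
python3 - <<'E'
from h import *
m=camera_model("scene");print(m);print(camera_model("wrist"))
ims=[]
for c in ["scene","side","wrist"]:
    a=save(c,c+"0.png"); ims.append(a)
    for l,z in [("slot_window",62),("slot_lock",62),("stud_mid",35),("park",0),("door_lug",67)]:
        for r in spot_point(c,l)[:3]: print(c,l,round(r["score"],2),np.round(r["xy"]),np.round(at(c,r["xy"],z)))
print(sense())
cv2.imwrite("pics/all.png",cv2.cvtColor(np.vstack([np.hstack(ims[:2]),np.hstack([ims[2],ims[2]*0])]),cv2.COLOR_RGB2BGR)[:, :][::1])
E
```

```text
pics
{'mtx': array([[380.84224751,   0.        , 252.84682499],
       [  0.        , 380.84224751, 192.41864522],
       [  0.        ,   0.        ,   1.        ]]), 'eye': array([791.49372147, 204.97783023, 718.72928239]), 'rotation': array([-0.08729316,  0.34974636,  0.90071232, -0.24243494])}
{'mtx': array([[297.31863964,   0.        , 250.52521338],
       [  0.        , 297.31863964, 189.01495451],
       [  0.        ,   0.        ,   1.        ]]), 'eye': array([113.01819675, 516.96155822, 373.72742534]), 'rotation': array([0.1214625 , 0.8122493 , 0.56435523, 0.08367267])}Traceback (most recent call last):
  File "<stdin>", line 7, in <module>
  File "h.py", line 11, in at
    e,d=ray(cam,uv,m); return e+d*(z-e[2])/d[2]
        ~~~^^^^^^^^^^
  File "h.py", line 9, in ray
    return e,R@(d/np.linalg.norm(d))
             ~^^~~~~~~~~~~~~~~~~~~~~
ValueError: matmul: Input operand 1 has a mismatch in its core dimension 0, with gufunc signature (n?,k),(k,m?)->(n?,m?) (size 3 is different from 4)
```

```bash
sed -i 's/R=np.array(m\["rotation"\])/R=Rot.from_quat(m["rotation"],scalar_first=True).as_matrix()/; 2a from scipy.spatial.transform import Rotation as Rot' h.py
python3 - <<'E'
from h import *
ims=[]
for c in ["scene","side","wrist"]:
    a=save(c,c+"0.png"); ims.append(a)
    for l,z in [("slot_window",62),("slot_lock",62),("stud_mid",35),("park",0),("door_lug",67)]:
        for r in spot_point(c,l)[:3]: print(c,l,round(r["score"],2),np.round(r["xy"]),np.round(at(c,r["xy"],z)))
s=sense();print(s["eef_pos"],s["ee_rot"],s["time_s"])
cv2.imwrite("pics/all.png",cv2.cvtColor(np.hstack(ims[:2]),cv2.COLOR_RGB2BGR))
E
```

```text
scene slot_window 0.68 [261. 178.] [509. -94.  62.]
scene slot_lock 0.73 [300. 213.] [508.  16.  62.]
scene stud_mid 0.76 [206. 113.] [ 470. -326.   35.]
scene stud_mid 0.6 [232. 128.] [ 455. -250.   35.]
scene stud_mid 0.53 [261. 106.] [ 360. -253.   35.]
scene park 0.6 [234. 139.] [ 454. -245.   -0.]
scene park 0.34 [350. 246.] [461. 117.   0.]
scene door_lug 0.97 [353. 249.] [492. 133.  67.]
side slot_window 0.96 [253. 205.] [514. -90.  62.]
side slot_lock 0.71 [216. 178.] [504.  16.  62.]
side stud_mid 0.85 [251. 329.] [ 350. -270.   35.]
side stud_mid 0.78 [287. 285.] [ 452. -252.   35.]
side stud_mid 0.75 [325. 315.] [ 460. -335.   35.]
side park 0.9 [288. 293.] [ 456. -253.    0.]
side park 0.54 [262. 156.] [658.  42.   0.]
side door_lug 0.72 [177. 148.] [493. 137.  67.]
[183.37125671 491.93103723 248.29481682] [ 8.46801208e-06  1.77435607e-01  9.84132412e-01 -2.39649969e-05] 1.0
```

View pics/scene0.png

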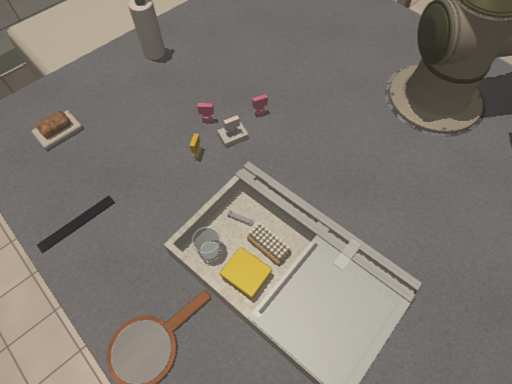

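View pics/wrist0.png

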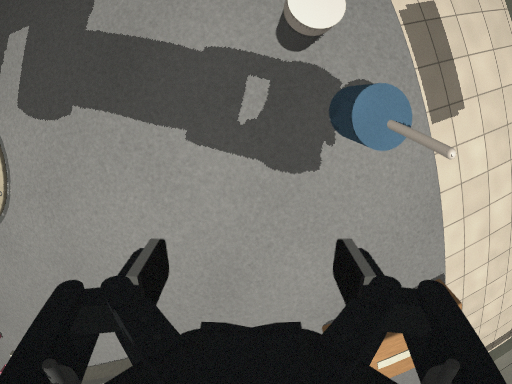

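```bash
python3 - <<'E'
from h import *
a=cv2.imread("pics/scene0.png")[85:165,180:280]; b=cv2.imread("pics/side0.png")[270:350,235:335]
c=np.hstack([cv2.resize(x,None,fx=4,fy=4,interpolation=cv2.INTER_CUBIC) for x in (a,b)])
cv2.imwrite("pics/crop.png",c)
for n,p,q in [("stud",[232,128],[287,285]),("win",[261,178],[253,205]),("lock",[300,213],[216,178]),("lug",[353,249],[177,148])]:
    print(n,np.round(tri(ray("scene",p),ray("side",q))))
E
```

```text
stud [ 453. -251.   33.]
win [511. -92.  66.]
lock [506.  16.  59.]
lug [492. 134.  70.]
```

View pics/crop.png

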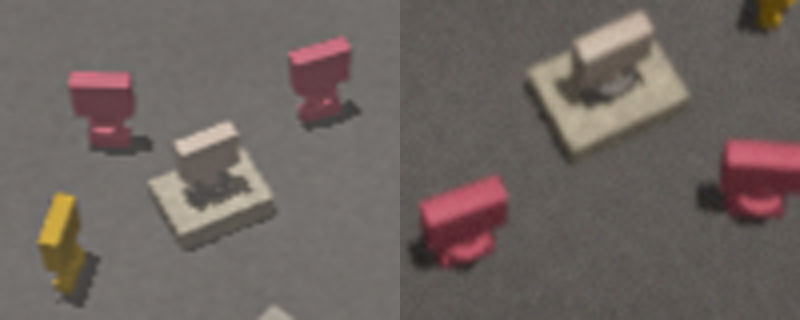

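White stud in the white block at scene (232,128) is the one. The pinks at (206,112) and (260,105) and the yellow at (196,146) are look-alikes: wrong colour and standing on no block. The crop confirms this.

```bash
cat >> h.py <<'E'
def plan(target,yang=None):
    """shift (cm) and rz to reach TCP target (mm) with tool-y world angle yang, tool down"""
    s=sense();R=Rot.from_quat(s["ee_rot"],scalar_first=True).as_matrix();p=np.array(s["eef_pos"])
    th=np.arctan2(R[1,1],R[0,1]); o=np.round(R.T@(np.array(target)-p)/10,2)
    rz=None if yang is None else round(-((yang-th+np.pi/2)%np.pi-np.pi/2),3)
    print("shift cm",o,"rz",rz,"now yang",round(th,3),"pos",np.round(p,1),"t",round(s["time_s"],2))
E
python3 - <<'E'
from h import *
def A(c,p,q,z): 
    d=at(c,q,z)-at(c,p,z); print(c,np.round(at(c,p,z)),np.round(at(c,q,z)),np.arctan2(d[1],d[0]))
A("scene",[180+177/4,85+147/4],[180+238/4,85+128/4],62)
A("side",[235+(575-400)/4,270+50/4],[235+(645-400)/4,270+14/4],62)
A("side",[235+(530-400)/4,270+80/4],[235+(575-400)/4,270+156/4],16)
A("side",[235+(575-400)/4,270+156/4],[235+(688-400)/4,270+96/4],16)
plan([453,-251,170],0.2)
E
```

```text
scene [ 469. -257.   62.] [ 435. -244.   62.] 2.7821138423597858
side [ 433. -248.   62.] [ 469. -256.   62.] -0.21980830898615608
side [ 426. -229.   16.] [ 415. -269.   16.] -1.8212226152879967
side [ 415. -269.   16.] [ 474. -282.   16.] -0.22320293411657385
shift cm [-51.21 -60.2    7.83] rz 1.014 now yang 1.214 pos [183.4 491.9 248.3] t 1.0
```

```bash
python3 - <<'E'
from h import *
plan([453,-251,150],1.32)
E
```

```text
shift cm [-51.21 -60.2    9.83] rz -0.106 now yang 1.214 pos [183.4 491.9 248.3] t 1.0
```

Request:
step_arm:
  commands: "1 -51.2 -60.2 0 0 0 -0.11;1 -51.2 -60.2 0 0 0 -0.11;1 -51.2 -60.2 0 0 0 -0.11;1 -51.2 -60.2 0 0 0 -0.11;1 -51.2 -60.2 0 0 0 -0.11;1 -51.2 -60.2 0 0 0 -0.11;1 -51.2 -60.2 0 0 0 -0.11;1 -51.2 -60.2 0 0 0 -0.11;1 -51.2 -60.2 0 0 0 -0.11;1 -51.2 -60.2 0 0 0 -0.11;1 -51.2 -60.2 0 0 0 -0.11;1 -51.2 -60.2 0 0 0 -0.11;1 -51.2 -60.2 0 0 0 -0.11;1 -51.2 -60.2 0 0 0 -0.11;1 -51.2 -60.2 9.8 0 0 -0.11;1 -51.2 -60.2 9.8 0 0 -0.11;1 -51.2 -60.2 9.8 0 0 -0.11;1 -51.2 -60.2 9.8 0 0 -0.11;1 -51.2 -60.2 9.8 0 0 -0.11;1 -51.2 -60.2 9.8 0 0 -0.11"

```text
time_s: 2.67
eef_pos: [453.0, -254.2, 148.0]
ee_rot: [-0.001, 0.124, 0.992, 0.0]
force: [0.2, 0.6, -0.6]
grip_width: 0.999
grip_force: 0.0
```

```bash
python3 - <<'E'
from h import *
save("wrist","w1.png"); m=camera_model("wrist")
for l,z in [("stud_mid",35),("park",0),("slot_window",62),("slot_lock",62)]:
    for r in spot_point("wrist",l)[:3]: print(l,round(r["score"],2),np.round(r["xy"]),np.round(at("wrist",r["xy"],z,m),1))
print(sense()["joints"])
plan([453,-251,150],1.32)
E
```

```text
stud_mid 0.87 [257. 278.] [ 538.2 -271.2   35. ]
stud_mid 0.68 [210.  79.] [ 354.8 -263.8   35. ]
stud_mid 0.66 [254. 189.] [ 451.1 -253.1   35. ]
park 0.8 [254. 180.] [ 452.8 -252.5    0. ]
park 0.51 [432. 256.] [599.5 -63.7   0. ]
slot_window 0.61 [442. 220.] [513.9 -93.2  62. ]
[-7.31898126e-01  3.95532996e-01  1.65300835e+00  1.37919110e-04
  1.09304892e+00 -2.05626795e+00]
shift cm [-0.03 -0.05  0.06] rz 0.004 now yang 1.324 pos [ 452.8 -250.4  150.6] t 2.92
```

View pics/w1.png

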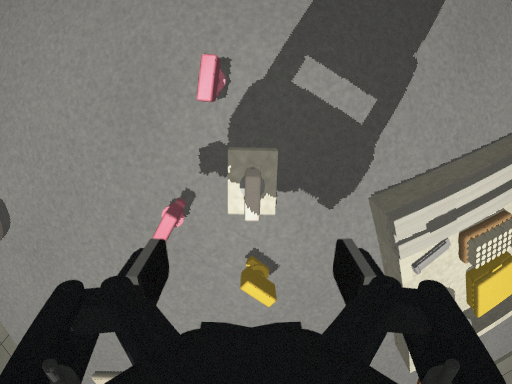

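```bash
python3 - <<'E'
from h import *
print(at("wrist",[172,215],50), at("wrist",[260,290],60),at("wrist",[254,196],62))
plan([451.5,-252.7,49],1.32)
E
```

```text
[ 453.24515917 -319.61345705   50.        ] [ 537.2875172  -263.94446405   60.        ] [ 449.65568825 -247.88296834   62.        ]
shift cm [ 0.07 -0.26 10.16] rz 0.004 now yang 1.324 pos [ 452.8 -250.4  150.6] t 2.92
```

Request:
step_arm:
  commands: "0.5 0.1 -0.2 2 0 0 0;0.5 0.1 -0.2 4 0 0 0;0.5 0.1 -0.2 6 0 0 0;0.5 0.1 -0.2 8 0 0 0;0.5 0.1 -0.2 9.5 0 0 0;0.5 0.1 -0.2 10.15 0 0 0;0.5 0.1 -0.2 10.15 0 0 0;0.5 0.1 -0.2 10.15 0 0 0;0.5 0.1 -0.2 10.15 0 0 0"

```text
time_s: 3.67
eef_pos: [452.0, -252.8, 50.1]
ee_rot: [0.001, 0.123, 0.992, -0.001]
force: [-0.4, 0.1, -0.1]
grip_width: 0.502
grip_force: 0.0
```

Request:
step_arm:
  commands: "0 0 0 0 0 0 0;0 0 0 0 0 0 0;0 0 0 0 0 0 0;0 0 0 0 0 0 0;0 0 0 0 0 0 0;0 0 0 0 0 0 0;0 0 0 0 0 0 0;0 0 0 0 0 0 0"
  newtons: 25

```text
time_s: 4.33
eef_pos: [451.7, -252.9, 49.4]
ee_rot: [0.0, 0.123, 0.992, -0.0]
force: [-1.1, 1.9, 6.1]
grip_width: 0.136
grip_force: 29.4
```

Request:
step_arm:
  commands: "0 0 0 -0.5 0 0 0;0 0 0 -1.5 0 0 0;0 0 0 -4 0 0 0;0 0 0 -7 0 0 0;0 0 0 -9 0 0 0;0 0 0 -10 0 0 0;0 0 0 -10 0 0 0;0 0 0 -10 0 0 0"
  newtons: 40

```text
time_s: 5.0
eef_pos: [451.2, -252.5, 148.4]
ee_rot: [-0.0, 0.123, 0.992, 0.0]
force: [-0.8, 0.9, -1.3]
grip_width: 0.133
grip_force: 40.0
```

```bash
python3 - <<'E'
from h import *
for c in ("wrist","scene","side"):
    save(c,c+"2.png"); m=camera_model(c)
    for l,z in [("stud_mid",sense()["eef_pos"][2]-14),("slot_window",62),("slot_lock",62),("door_lug",67)]:
        for r in spot_point(c,l)[:1+2*(l=="stud_mid")]: print(c,l,round(r["score"],2),np.round(r["xy"],1),np.round(at(c,r["xy"],z,m),1))
w=cv2.imread("pics/wrist2.png")
cv2.imwrite("pics/w2c.png",np.hstack([cv2.resize(w[170:380,150:350],(400,420)),cv2.resize(w[150:360,400:512],(224,420))]))
plan([511,-92,170],0.03); s=sense(); print(s["force"],s["grip_width"])
E
```

```text
wrist stud_mid 0.91 [252.1 249.9] [ 452.7 -252.9  133.7]
wrist stud_mid 0.76 [170.6 221.8] [ 426.8 -290.5  133.7]
wrist stud_mid 0.74 [212.3  83. ] [ 365.4 -250.1  133.7]
wrist slot_window 0.87 [442.1 224.2] [516.  -89.4  62. ]
wrist door_lug 0.62 [252.2 224.8] [ 467.1 -256.    67. ]
scene stud_mid 0.82 [261.3 105.9] [ 421.9 -187.   134. ]
scene stud_mid 0.68 [225.5  97.4] [ 460.3 -254.5  134. ]
scene stud_mid 0.67 [195.7 143.5] [ 579.  -202.5  134. ]
scene slot_window 0.67 [260.9 179.9] [512.3 -90.1  62. ]
scene door_lug 0.93 [350.2 248.7] [495.2 129.3  67. ]
side stud_mid 0.87 [252.7 329.3] [ 324.3 -303.4  134.7]
side stud_mid 0.77 [320.6 316.2] [ 412.2 -355.2  134.7]
side stud_mid 0.62 [328.4 264.5] [ 485.8 -304.   134.7]
side slot_window 0.8 [252.2 203.1] [515.7 -85.7  62. ]
side slot_lock 0.95 [218.  176.3] [510.   15.6  62. ]
side door_lug 0.4 [176. 151.] [485.7 131.3  67. ]
shift cm [-1.85 17.03 -2.12] rz 1.294 now yang 1.324 pos [ 451.4 -252.7  148.8] t 5.75
[ 0.988065   -0.71899267 -0.25050023] 0.13445790047559966
```

View pics/w2c.png

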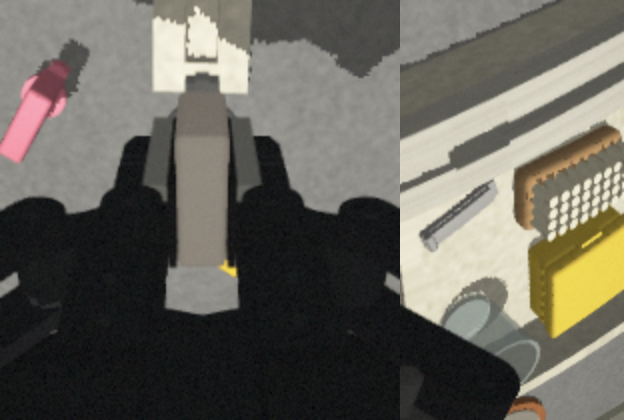

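```bash
python3 - <<'E'
from h import *
for r in ([250.8,238.5],[251.5,303]): print(np.round(at("wrist",r,161.4),1))
plan([513,-91,150],0.05)
E
```

```text
[ 433.6 -249.1  161.4]
[ 467.6 -257.3  161.4]
shift cm [-2.02 17.18 -0.12] rz 1.274 now yang 1.324 pos [ 451.4 -252.7  148.8] t 5.75
```

Request:
step_arm:
  commands: "0 -2.0 17.2 -1 0 0 1.27;0 -2.0 17.2 -1 0 0 1.27;0 -2.0 17.2 -1 0 0 1.27;0 -2.0 17.2 -1 0 0 1.27;0 -2.0 17.2 -1 0 0 1.27;0 -2.0 17.2 -1 0 0 1.27;0 -2.0 17.2 -1 0 0 1.27;0 -2.0 17.2 -1 0 0 1.27;0 -2.0 17.2 -1 0 0 1.27;0 -2.0 17.2 -1 0 0 1.27;0 -2.0 17.2 -1 0 0 1.27;0 -2.0 17.2 -1 0 0 1.27;0 -2.0 17.2 -1 0 0 1.27;0 -2.0 17.2 -1 0 0 1.27"

```text
time_s: 6.92
eef_pos: [512.8, -90.8, 158.8]
ee_rot: [0.0, 0.687, 0.727, -0.0]
force: [0.3, -0.2, -0.4]
grip_width: 0.137
grip_force: 39.9
```

```bash
python3 - <<'E'
from h import *
w=save("wrist","w3.png"); m=camera_model("wrist")
for l,z in [("stud_mid",sense()["eef_pos"][2]-14),("slot_window",62),("slot_lock",62),("door_lug",67)]:
    for r in spot_point("wrist",l)[:2]: print(l,round(r["score"],2),np.round(r["xy"],1),np.round(at("wrist",r["xy"],z,m),1))
w=cv2.imread("pics/w3.png")
cv2.imwrite("pics/w3c.png",cv2.resize(w[0:320,150:350],(500,600)if 0 else (375,600),interpolation=cv2.INTER_CUBIC))
plan([513,-91,150],0.05); s=sense(); print(s["force"],s["grip_width"],s["joints"])
E
```

```text
stud_mid 0.66 [251.8 246.1] [513.  -91.5 144.8]
stud_mid 0.53 [270.2 335.3] [ 528.7 -157.4  144.8]
slot_window 0.55 [253.9 199.2] [515.1 -93.5  62. ]
slot_lock 0.69 [247.4  63.5] [504.3  10.7  62. ]
shift cm [-0.02  0.02  0.88] rz 0.005 now yang 0.055 pos [512.8 -90.8 158.8] t 7.17
[ 0.90039184 -0.20392775  0.07587771] 0.13268238106365704 [-4.00393497e-01  3.92225793e-01  1.63373907e+00 -1.82168161e-05
  1.11561007e+00 -4.55044125e-01]
```

View pics/w3c.png

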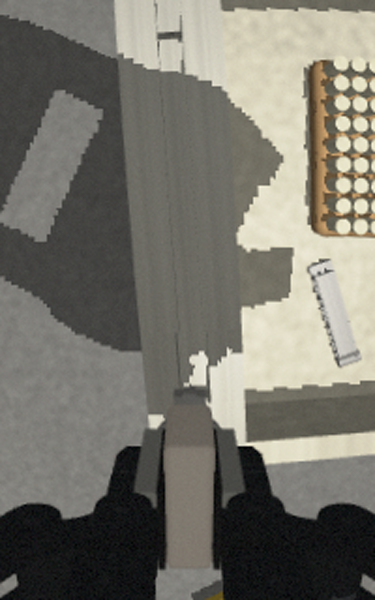

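Request:
step_arm:
  commands: "0 -3 0 0 0 0 0;0 -6 0 0 0 0 0;0 -6 0 0 0 0 0;0 -6 0 0 0 0 0"

```text
time_s: 7.5
eef_pos: [515.9, -151.6, 158.6]
ee_rot: [-0.0, 0.688, 0.725, 0.0]
force: [-0.4, 0.3, -1.0]
grip_width: 0.128
grip_force: 39.9
```

```bash
cat >> h.py <<'E'
def rect(img,m,x0,x1,y0,y1,z,s):
    """top-down picture of plane z: col=(y-y0)*s, row=(x-x0)*s from the wrist camera"""
    K=m["mtx"];R=Rot.from_quat(m["rotation"],scalar_first=True).as_matrix()
    Y,X=np.meshgrid(np.arange(y0,y1,1/s),np.arange(x0,x1,1/s)); P=np.stack([X,Y,np.full_like(X,z)],-1)-m["eye"]
    c=P@R; r=np.hypot(c[...,0],c[...,1]); k=np.arctan2(r,c[...,2])/np.maximum(r,1e-9)
    return cv2.remap(img,(K[0,0]*k*c[...,0]+K[0,2]).astype(np.float32),(K[1,1]*k*c[...,1]+K[1,2]).astype(np.float32),cv2.INTER_CUBIC)
E
python3 - <<'E'
from h import *
s=sense();m=camera_model("wrist"); w=save("wrist","w4.png"); print(s["eef_pos"])
for l,z in [("slot_window",62),("slot_lock",62)]:
    for r in spot_point("wrist",l)[:2]: print(l,round(r["score"],2),np.round(r["xy"],1),np.round(at("wrist",r["xy"],z,m),1))
g=rect(cv2.cvtColor(w,cv2.COLOR_RGB2GRAY),m,480,550,-130,30,62,5)
g=cv2.createCLAHE(4,(4,4)).apply(g)
for i in range(0,160,10): cv2.line(g,(i*5,0),(i*5,6 if i%50 else 14),255,1)
for i in range(0,70,10): cv2.line(g,(0,i*5),(6,i*5),255,1)
cv2.imwrite("pics/r4.png",g)
E
```

```text
[ 515.94789025 -151.64540729  158.60908846]
slot_window 0.75 [254.  119.3] [514.8 -91.8  62. ]
```

View pics/r4.png

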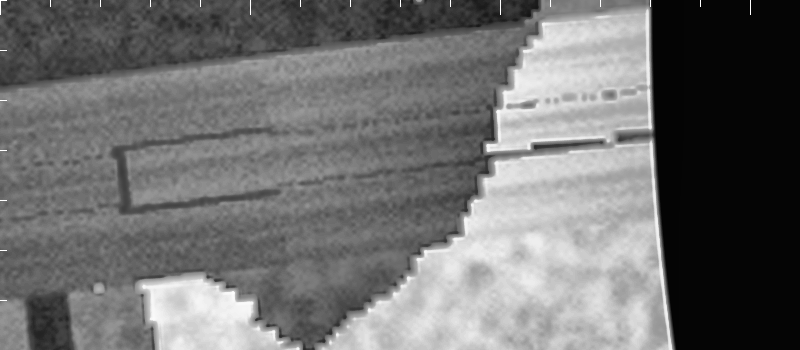

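Rectified view (5 px/mm): the window outline runs from (118,150)/(126,211) to (270,130)/(278,191). Its centre is about (514, -90.4), and the slot leans about 0.12 rad from y towards -x. I go above it and turn to fit.

```bash
python3 - <<'E'
from h import *
plan([514.7,-91,106],0.117)
E
```

```text
shift cm [5.89 0.2  5.28] rz -0.062 now yang 0.055 pos [ 516.  -149.9  158.7] t 7.65
```

Request:
step_arm:
  commands: "0 3 0.1 0 0 0 -0.06;0 5 0.2 0 0 0 -0.06;0 5.9 0.2 0 0 0 -0.06;0 5.9 0.2 2 0 0 -0.06;0 5.9 0.2 4 0 0 -0.06;0 5.9 0.2 5 0 0 -0.06;0 5.9 0.2 5.3 0 0 -0.06;0 5.9 0.2 5.3 0 0 -0.06;0 5.9 0.2 5.3 0 0 -0.06;0 5.9 0.2 5.3 0 0 -0.06"

```text
time_s: 8.48
eef_pos: [515.4, -91.9, 106.8]
ee_rot: [0.001, 0.666, 0.746, 0.0]
force: [0.2, -0.7, -0.6]
grip_width: 0.13
grip_force: 39.9
```

```bash
python3 - <<'E'
from h import *
plan([514.7,-91,103],0.117);print(sense()["force"])
for c in ("scene","side"): save(c,c+"5.png")
a=cv2.imread("pics/scene5.png")[130:230,210:310];b=cv2.imread("pics/side5.png")[150:250,200:300]
cv2.imwrite("pics/c5.png",np.hstack([cv2.resize(x,(400,400),interpolation=cv2.INTER_CUBIC) for x in (a,b)]))
E
```

```text
shift cm [ 0.1  -0.06  0.38] rz -0.003 now yang 0.114 pos [515.4 -91.9 106.8] t 8.48
[ 0.21623023 -0.70643163 -0.6496648 ]
```

View pics/c5.png

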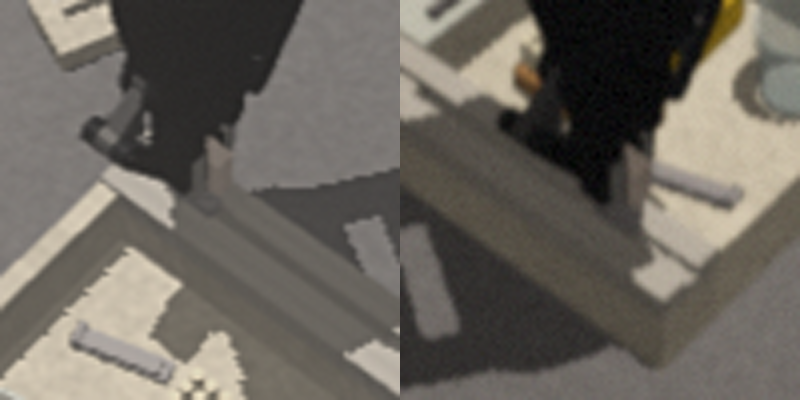

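Request:
step_arm:
  commands: "0 0.1 -0.06 0.1 0 0 0;0 0.1 -0.06 0.2 0 0 0;0 0.1 -0.06 0.3 0 0 0;0 0.1 -0.06 0.4 0 0 0;0 0.1 -0.06 0.45 0 0 0;0 0.1 -0.06 0.5 0 0 0;0 0.1 -0.06 0.5 0 0 0"

```text
time_s: 9.17
eef_pos: [514.1, -90.7, 100.7]
ee_rot: [-0.0, 0.666, 0.746, -0.0]
force: [-1.3, 1.3, -0.8]
grip_width: 0.131
grip_force: 39.9
```

Request:
step_arm:
  commands: "0 0 0 0.1 0 0 0;0 0 0 0.2 0 0 0;0 0 0 0.3 0 0 0;0 0 0 0.4 0 0 0;0 0 0 0.5 0 0 0;0 0 0 0.5 0 0 0"

```text
time_s: 9.67
eef_pos: [514.1, -90.7, 95.6]
ee_rot: [-0.0, 0.666, 0.746, -0.0]
force: [-0.6, 0.3, -0.2]
grip_width: 0.132
grip_force: 39.9
```

Request:
step_arm:
  commands: "0 0 0 0.1 0 0 0;0 0 0 0.2 0 0 0;0 0 0 0.3 0 0 0;0 0 0 0.4 0 0 0;0 0 0 0.5 0 0 0;0 0 0 0.6 0 0 0;0 0 0 0.65 0 0 0;0 0 0 0.65 0 0 0"

```text
time_s: 10.33
eef_pos: [514.1, -90.7, 89.2]
ee_rot: [-0.0, 0.666, 0.746, -0.0]
force: [-0.4, -0.1, -0.4]
grip_width: 0.133
grip_force: 39.9
```

Request:
step_arm:
  commands: "0 0 0 0.04 0 0 0;0 0 0 0.08 0 0 0;0 0 0 0.12 0 0 0;0 0 0 0.12 0 0 0"

```text
time_s: 10.67
eef_pos: [514.2, -90.7, 88.1]
ee_rot: [-0.0, 0.666, 0.746, -0.0]
force: [0.3, 0.0, -1.4]
grip_width: 0.132
grip_force: 39.9
```

Request:
step_arm:
  commands: "0 0 0 0.04 0 0 0;0 0 0 0.08 0 0 0;0 0 0 0.08 0 0 0"

```text
time_s: 10.92
eef_pos: [514.2, -90.7, 87.5]
ee_rot: [0.0, 0.666, 0.746, 0.0]
force: [-0.7, 0.6, 2.6]
grip_width: 0.131
grip_force: 40.3
```

Request:
step_arm:
  commands: "0 0 0 0.03 0 0 0;0 0 0 0.06 0 0 0;0 0 0 0.06 0 0 0;0 0 0 0.06 0 0 0"
  newtons: 20

```text
time_s: 11.25
eef_pos: [514.3, -90.8, 87.4]
ee_rot: [0.0, 0.666, 0.746, 0.0]
force: [-2.3, 1.0, 9.1]
grip_width: 0.133
grip_force: 41.4
```

Request:
step_arm:
  commands: "0 0 0 -0.16 0 0 0;0 0.3 0 -0.16 0 0 0;0 0.7 0 -0.16 0 0 0;0 1.1 0 -0.16 0 0 0;0 1.5 0 -0.16 0 0 0;0 1.8 0 -0.16 0 0 0;0 2 0 -0.16 0 0 0;0 2 0 -0.16 0 0 0"
  newtons: 20

```text
time_s: 11.92
eef_pos: [511.8, -70.4, 88.3]
ee_rot: [-0.0, 0.665, 0.746, -0.0]
force: [0.2, 0.5, 0.1]
grip_width: 0.132
grip_force: 39.9
```

Request:
step_arm:
  commands: "0 0.3 0 0 0 0 0;0 0.7 0 0 0 0 0;0 1.1 0 0 0 0 0;0 1.5 0 0 0 0 0;0 1.9 0 0 0 0 0;0 2.3 0 0 0 0 0;0 2.7 0 0 0 0 0;0 3.0 0 0 0 0 0;0 3.0 0 0 0 0 0"

```text
time_s: 12.67
eef_pos: [508.4, -40.5, 88.3]
ee_rot: [-0.0, 0.665, 0.746, -0.0]
force: [0.4, 0.4, -0.8]
grip_width: 0.131
grip_force: 39.9
```

Request:
step_arm:
  commands: "0.25 0 0 0 0 0 0;0.25 0 0 0 0 0 0;0.25 0 0 0 0 0 0;0 0 0 0 0 0 0;0 0 0 0 0 0 0;0 0 0 0 0 0 0;0 0 0 0 0 0 0"
  newtons: 20

```text
time_s: 13.25
eef_pos: [508.6, -41.2, 88.4]
ee_rot: [0.0, 0.666, 0.746, -0.0]
force: [0.6, -1.4, 1.3]
grip_width: 0.139
grip_force: 22.8
```

Request:
step_arm:
  commands: "0 0.2 0 -0.03 0 0 0;0 0.4 0 -0.03 0 0 0;0 0.6 0 -0.03 0 0 0;0 0.6 0 -0.03 0 0 0"

```text
time_s: 13.58
eef_pos: [507.6, -34.6, 88.5]
ee_rot: [-0.0, 0.666, 0.746, -0.0]
force: [0.1, 0.5, 0.2]
grip_width: 0.137
grip_force: 22.6
```

Request:
step_arm:
  commands: "0 0.12 0 0 0 0 0;0 0.25 0 0 0 0 0;0 0.25 0 0 0 0 0"

```text
time_s: 13.83
eef_pos: [507.5, -32.4, 88.6]
ee_rot: [-0.0, 0.666, 0.746, 0.0]
force: [-0.6, -0.1, -0.5]
grip_width: 0.132
grip_force: 22.6
```

Request:
step_arm:
  commands: "0 0.12 0 0 0 0 0;0 0.25 0 0 0 0 0;0 0.25 0 0 0 0 0"

```text
time_s: 14.08
eef_pos: [507.2, -29.9, 88.6]
ee_rot: [-0.0, 0.666, 0.746, 0.0]
force: [-0.3, 0.5, -0.1]
grip_width: 0.144
grip_force: 22.6
```

Request:
step_arm:
  commands: "0 0.12 0 0 0 0 0;0 0.25 0 0 0 0 0;0 0.25 0 0 0 0 0"

```text
time_s: 14.33
eef_pos: [506.9, -27.4, 88.6]
ee_rot: [-0.0, 0.666, 0.746, -0.0]
force: [0.2, 0.2, -1.2]
grip_width: 0.14
grip_force: 22.6
```

Request:
step_arm:
  commands: "0 0.12 0 0 0 0 0;0 0.25 0 0 0 0 0;0 0.25 0 0 0 0 0"

```text
time_s: 14.58
eef_pos: [506.6, -24.9, 88.6]
ee_rot: [-0.0, 0.666, 0.746, 0.0]
force: [-0.4, -0.0, -0.7]
grip_width: 0.139
grip_force: 22.6
```

Request:
step_arm:
  commands: "0 0.12 0 0 0 0 0;0 0.25 0 0 0 0 0;0 0.25 0 0 0 0 0"

```text
time_s: 14.83
eef_pos: [506.3, -22.5, 88.6]
ee_rot: [-0.0, 0.666, 0.746, 0.0]
force: [0.2, 0.6, -0.6]
grip_width: 0.135
grip_force: 22.6
```

Request:
step_arm:
  commands: "0 0.12 0 0 0 0 0;0 0.25 0 0 0 0 0;0 0.25 0 0 0 0 0"

```text
time_s: 15.08
eef_pos: [506.0, -20.0, 88.6]
ee_rot: [-0.0, 0.666, 0.746, 0.0]
force: [-0.3, -0.6, -1.8]
grip_width: 0.136
grip_force: 22.6
```

Request:
step_arm:
  commands: "0 0.12 0 0 0 0 0;0 0.25 0 0 0 0 0;0 0.25 0 0 0 0 0"

```text
time_s: 15.33
eef_pos: [505.8, -17.5, 88.6]
ee_rot: [-0.0, 0.666, 0.746, 0.0]
force: [0.0, 0.9, -0.5]
grip_width: 0.135
grip_force: 22.6
```

Request:
step_arm:
  commands: "0 0.12 0 0 0 0 0;0 0.25 0 0 0 0 0;0 0.25 0 0 0 0 0"

```text
time_s: 15.58
eef_pos: [505.5, -15.0, 88.6]
ee_rot: [-0.0, 0.666, 0.746, 0.0]
force: [-0.1, 0.3, -0.2]
grip_width: 0.135
grip_force: 22.6
```

Request:
step_arm:
  commands: "0 0.12 0 0 0 0 0;0 0.25 0 0 0 0 0;0 0.25 0 0 0 0 0"

```text
time_s: 15.83
eef_pos: [505.2, -12.5, 88.6]
ee_rot: [-0.0, 0.666, 0.746, -0.0]
force: [-0.1, -0.3, -0.6]
grip_width: 0.14
grip_force: 22.6
```

Request:
step_arm:
  commands: "0 0.12 0 0 0 0 0;0 0.25 0 0 0 0 0;0 0.25 0 0 0 0 0"

```text
time_s: 16.08
eef_pos: [504.9, -10.1, 88.6]
ee_rot: [-0.0, 0.666, 0.746, 0.0]
force: [0.6, 0.5, -1.3]
grip_width: 0.136
grip_force: 22.6
```

Request:
step_arm:
  commands: "0 0.12 0 0 0 0 0;0 0.25 0 0 0 0 0;0 0.25 0 0 0 0 0"

```text
time_s: 16.33
eef_pos: [504.6, -7.6, 88.6]
ee_rot: [-0.0, 0.666, 0.746, -0.0]
force: [0.5, -0.2, -0.3]
grip_width: 0.135
grip_force: 22.6
```

Request:
step_arm:
  commands: "0 0.12 0 0 0 0 0;0 0.25 0 0 0 0 0;0 0.25 0 0 0 0 0"

```text
time_s: 16.58
eef_pos: [504.3, -5.1, 88.6]
ee_rot: [-0.0, 0.666, 0.746, -0.0]
force: [-0.1, -0.1, -0.8]
grip_width: 0.137
grip_force: 22.6
```

Request:
step_arm:
  commands: "0 0.12 0 0 0 0 0;0 0.25 0 0 0 0 0;0 0.25 0 0 0 0 0"

```text
time_s: 16.83
eef_pos: [504.1, -2.6, 88.6]
ee_rot: [-0.0, 0.666, 0.746, 0.0]
force: [0.4, 0.6, -1.1]
grip_width: 0.137
grip_force: 22.6
```

Request:
step_arm:
  commands: "0 0.12 0 0 0 0 0;0 0.25 0 0 0 0 0;0 0.25 0 0 0 0 0"

```text
time_s: 17.08
eef_pos: [503.8, -0.1, 88.6]
ee_rot: [-0.0, 0.666, 0.746, 0.0]
force: [0.0, 0.1, -0.9]
grip_width: 0.14
grip_force: 22.6
```

Request:
step_arm:
  commands: "0 0.12 0 0 0 0 0;0 0.25 0 0 0 0 0;0 0.25 0 0 0 0 0"

```text
time_s: 17.33
eef_pos: [503.5, 2.4, 88.6]
ee_rot: [-0.0, 0.666, 0.746, -0.0]
force: [-0.1, -0.5, -1.2]
grip_width: 0.139
grip_force: 22.6
```

Request:
step_arm:
  commands: "0 0.12 0 0 0 0 0;0 0.25 0 0 0 0 0;0 0.25 0 0 0 0 0"

```text
time_s: 17.58
eef_pos: [503.2, 4.9, 88.6]
ee_rot: [-0.0, 0.666, 0.746, -0.0]
force: [0.7, -0.5, -0.0]
grip_width: 0.132
grip_force: 22.6
```

Request:
step_arm:
  commands: "0 0.12 0 0 0 0 0;0 0.25 0 0 0 0 0;0 0.25 0 0 0 0 0"

```text
time_s: 17.83
eef_pos: [502.9, 7.3, 88.6]
ee_rot: [-0.0, 0.666, 0.746, 0.0]
force: [-0.2, -0.2, 0.2]
grip_width: 0.135
grip_force: 22.6
```

Request:
step_arm:
  commands: "0 0.12 0 0 0 0 0;0 0.25 0 0 0 0 0;0 0.25 0 0 0 0 0"

```text
time_s: 18.08
eef_pos: [502.6, 9.8, 88.6]
ee_rot: [-0.0, 0.666, 0.746, -0.0]
force: [1.0, 0.7, -0.6]
grip_width: 0.133
grip_force: 22.6
```

Request:
step_arm:
  commands: "0 0.12 0 0 0 0 0;0 0.25 0 0 0 0 0;0 0.25 0 0 0 0 0"

```text
time_s: 18.33
eef_pos: [502.4, 12.3, 88.6]
ee_rot: [-0.0, 0.666, 0.746, 0.0]
force: [0.2, -0.1, -0.3]
grip_width: 0.133
grip_force: 22.6
```

Request:
step_arm:
  commands: "0 0.12 0 0 0 0 0;0 0.25 0 0 0 0 0;0 0.25 0 0 0 0 0"

```text
time_s: 18.58
eef_pos: [502.1, 14.8, 88.6]
ee_rot: [-0.0, 0.666, 0.746, 0.0]
force: [1.2, -1.2, -0.7]
grip_width: 0.138
grip_force: 22.6
```

Request:
step_arm:
  commands: "0 0.12 0 0 0 0 0;0 0.25 0 0 0 0 0;0 0.25 0 0 0 0 0"

```text
time_s: 18.83
eef_pos: [501.8, 17.3, 88.6]
ee_rot: [-0.0, 0.666, 0.746, 0.0]
force: [-0.2, 0.8, -1.0]
grip_width: 0.133
grip_force: 22.6
```

Request:
step_arm:
  commands: "0 0.12 0 0 0 0 0;0 0.25 0 0 0 0 0;0 0.25 0 0 0 0 0"

```text
time_s: 19.08
eef_pos: [501.5, 19.8, 88.6]
ee_rot: [-0.0, 0.666, 0.746, 0.0]
force: [-0.2, -0.6, 0.1]
grip_width: 0.137
grip_force: 22.6
```

Request:
step_arm:
  commands: "0 0.12 0 0 0 0 0;0 0.25 0 0 0 0 0;0 0.25 0 0 0 0 0"

```text
time_s: 19.33
eef_pos: [501.2, 22.2, 88.6]
ee_rot: [0.0, 0.666, 0.746, 0.0]
force: [-0.3, 0.5, -0.3]
grip_width: 0.137
grip_force: 22.6
```

Request:
step_arm:
  commands: "0 0.12 0 0 0 0 0;0 0.25 0 0 0 0 0;0 0.25 0 0 0 0 0"

```text
time_s: 19.58
eef_pos: [500.9, 24.7, 88.6]
ee_rot: [-0.0, 0.666, 0.746, 0.0]
force: [0.7, 0.4, -0.8]
grip_width: 0.136
grip_force: 22.6
```

Request:
step_arm:
  commands: "0 0.12 0 0 0 0 0;0 0.25 0 0 0 0 0;0 0.25 0 0 0 0 0"

```text
time_s: 19.83
eef_pos: [500.6, 27.2, 88.6]
ee_rot: [-0.0, 0.666, 0.746, -0.0]
force: [0.4, -0.2, -0.7]
grip_width: 0.136
grip_force: 22.6
```

Request:
step_arm:
  commands: "0 0.12 0 0 0 0 0;0 0.25 0 0 0 0 0;0 0.25 0 0 0 0 0"

```text
time_s: 20.08
eef_pos: [500.4, 29.7, 88.6]
ee_rot: [-0.0, 0.666, 0.746, 0.0]
force: [-0.2, -0.6, -0.4]
grip_width: 0.135
grip_force: 22.6
```

Request:
step_arm:
  commands: "0 0.12 0 0 0 0 0;0 0.25 0 0 0 0 0;0 0.25 0 0 0 0 0"

```text
time_s: 20.33
eef_pos: [500.1, 32.2, 88.6]
ee_rot: [-0.0, 0.666, 0.746, -0.0]
force: [-0.0, 0.6, -0.8]
grip_width: 0.134
grip_force: 22.6
```

Request:
step_arm:
  commands: "0 0.12 0 0 0 0 0;0 0.25 0 0 0 0 0;0 0.25 0 0 0 0 0"

```text
time_s: 20.58
eef_pos: [499.8, 34.7, 88.6]
ee_rot: [-0.0, 0.666, 0.746, 0.0]
force: [1.2, -0.5, -0.5]
grip_width: 0.134
grip_force: 22.6
```

Request:
step_arm:
  commands: "0 0.12 0 0 0 0 0;0 0.25 0 0 0 0 0;0 0.25 0 0 0 0 0"

```text
time_s: 20.83
eef_pos: [499.7, 36.6, 88.7]
ee_rot: [0.0, 0.666, 0.746, -0.0]
force: [0.6, -4.8, 0.3]
grip_width: 0.138
grip_force: 22.7
```

Request:
step_arm:
  commands: "0 0.02 0 0 0 0 0.08;0 0.02 0 0 0 0 0.16;0 0.02 0 0 0 0 0.24;0 0.02 0 0 0 0 0.32;0 0.02 0 0 0 0 0.4;0 0.02 0 0 0 0 0.4"

```text
time_s: 21.33
eef_pos: [499.3, 36.9, 88.5]
ee_rot: [-0.0, 0.801, 0.598, -0.0]
force: [-0.6, -2.6, -1.0]
grip_width: 0.137
grip_force: 22.5
```

```bash
python3 - <<'E'
from h import *
s=sense();print(s["force"],s["wrist_torque"],s["grip_width"]);plan([499.7,36.6,88.6],-1.45)
E
```

```text
[-0.60020935 -2.60539319 -0.97727655] [-0.66520918  0.12560839 -0.00617063] 0.13709128952958166
shift cm [-0.02  0.04 -0.01] rz 1.161 now yang -0.289 pos [499.3  36.9  88.5] t 21.33
```

Request:
step_arm:
  commands: "0 0 0 0 0 0 0.1;0 0 0 0 0 0 0.2;0 0 0 0 0 0 0.3;0 0 0 0 0 0 0.4;0 0 0 0 0 0 0.5;0 0 0 0 0 0 0.6;0 0 0 0 0 0 0.6"

```text
time_s: 21.92
eef_pos: [499.5, 37.4, 88.6]
ee_rot: [-0.0, 0.942, 0.335, 0.0]
force: [-0.5, 0.8, -1.4]
grip_width: 0.135
grip_force: 22.6
```

Request:
step_arm:
  commands: "0 0 0 0 0 0 0.1;0 0 0 0 0 0 0.2;0 0 0 0 0 0 0.3;0 0 0 0 0 0 0.4;0 0 0 0 0 0 0.5;0 0 0 0 0 0 0.5"

```text
time_s: 22.42
eef_pos: [499.5, 37.3, 88.6]
ee_rot: [-0.0, 0.996, 0.093, -0.0]
force: [0.2, 0.1, -2.0]
grip_width: 0.135
grip_force: 22.6
```

```bash
python3 - <<'E'
from h import *
s=sense();print(s["force"],s["wrist_torque"],s["grip_width"]);plan([499.7,36.6,88.6],-1.45)
E
```

```text
[ 0.15387809  0.08860871 -1.95392944] [0.02267701 0.07906113 0.00172856] 0.13535464949873718
shift cm [ 0.01  0.07 -0.  ] rz 0.065 now yang -1.385 pos [499.5  37.3  88.6] t 22.42
```

Request:
step_arm:
  commands: "0 0 0 0.05 0 0 0.03;0 0 0 0.08 0 0 0.06;0 0 0 0.1 0 0 0.06;0.45 0 0 0.1 0 0 0.06;0.45 0 0 0.1 0 0 0.06;0.45 0 0 0.1 0 0 0.06;0.45 0 0 0.1 0 0 0.06;0.45 0 0 0.1 0 0 0.06"

```text
time_s: 23.08
eef_pos: [499.5, 37.1, 87.5]
ee_rot: [-0.0, 0.998, 0.063, -0.0]
force: [0.5, 0.2, -0.3]
grip_width: 0.447
grip_force: 0.0
```

Request:
step_arm:
  commands: "0.45 0 0 -0.5 0 0 0;0.45 0 0 -2 0 0 0;0.45 0 0 -5 0 0 0;0.45 0 0 -8 0 0 0;0.45 0 0 -10 0 0 0;0.45 0 0 -10 0 0 0;0.45 0 0 -10 0 0 0;0.45 0 0 -10 0 0 0"

```text
time_s: 23.75
eef_pos: [499.1, 37.2, 186.9]
ee_rot: [-0.0, 0.998, 0.062, -0.001]
force: [0.1, 1.0, -0.5]
grip_width: 0.451
grip_force: 0.0
```

```bash
python3 - <<'E'
from h import *
s=sense();print(s["eef_pos"],s["force"],s["grip_width"],s["time_s"])
pts={}
for c in ("scene","side","wrist"):
    save(c,c+"6.png");m=camera_model(c)
    for l,z in [("stud_mid",73),("door_lug",67)]:
        for r in spot_point(c,l)[:3]: print(c,l,round(r["score"],2),np.round(r["xy"]),np.round(at(c,r["xy"],z,m),1))
a=cv2.imread("pics/scene6.png")[175:275,260:360];b=cv2.imread("pics/wrist6.png")[130:330,150:350]
cv2.imwrite("pics/c6.png",np.hstack([cv2.resize(x,(400,400),interpolation=cv2.INTER_CUBIC) for x in (a,b)]))
E
```

```text
[499.09408687  37.1913341  186.91281782] [ 0.10273176  1.01391502 -0.46546523] 0.45059015342753816 23.75
scene stud_mid 0.76 [207. 110.] [ 480.3 -301.3   73. ]
scene stud_mid 0.65 [196. 145.] [ 559.1 -242.8   73. ]
scene stud_mid 0.62 [312. 211.] [492.7  32.2  73. ]
scene door_lug 0.88 [350. 248.] [494.3 128.6  67. ]
side stud_mid 0.88 [323. 316.] [ 441.  -343.8   73. ]
side stud_mid 0.76 [251. 329.] [ 339.1 -282.1   73. ]
side stud_mid 0.64 [206. 167.] [502.2  43.1  73. ]
side door_lug 0.65 [179. 149.] [494.1 133.2  67. ]
wrist stud_mid 0.94 [503. 236.] [ 478.7 -277.5   73. ]
wrist stud_mid 0.76 [252. 192.] [498.   34.5  73. ]
wrist stud_mid 0.75 [492. 172.] [ 551.2 -218.    73. ]
wrist door_lug 0.83 [146. 192.] [483.  129.6  67. ]
```

View pics/c6.png

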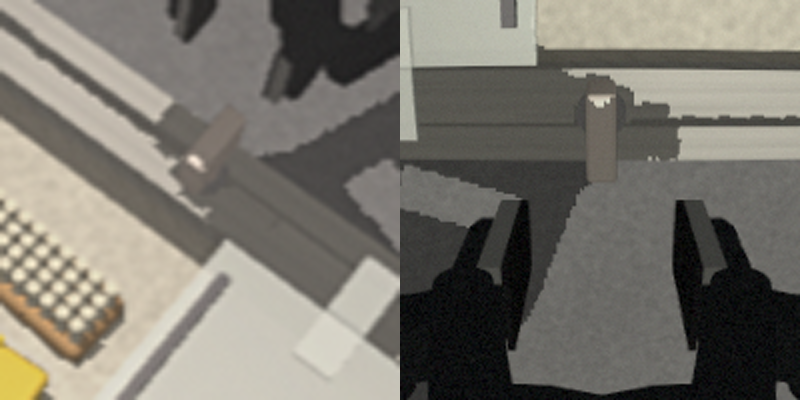

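The left half of the picture (scene) shows the stud upright near (210,150) with its handle across the slot, and the lug undisturbed at (350,310). In the right half (wrist) the handle at (600,140) is perpendicular to the slot line, and the fingers are clear of it.

```bash
python3 -c "
from rig import *
print(finish_job())"
```

```text
the job is handed in; nothing more can be done
None
```

The job is handed in: the stud met the hidden stop about 128 mm from the window (about 5 N felt), turned a quarter turn clockwise, and was released upright with its handle across the slot; the last pictures show the door lug unmoved, and the judge returned no result.

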